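# Clear, load and close the holding drawer

### The arm

A 6-joint arm with a two-finger parallel gripper is mounted at the origin on the work surface. World frame = base frame: x ahead of the robot, y to its left, z up, the work surface at z = 0. Lengths are in m, angles in degrees, forces in N, time in s.
With the tool pointing down it reaches from about 0.35 to 0.875 m from the base axis. Payload 4.2 kg.
Tool frame: the origin (TCP) lies on the centre line of the jaws, within the pads' length; the fingertips stand r.tip_extent ahead of it and the grasp point (between the pads) lies 11 mm behind it (r.tip_extent is the distance from the TCP to the fingertips, in m); z points along the fingers, y is the line along which they close (so a half turn about z gives the same grasp; the last joint's range is limited). The gripper opens to 87 mm and grips with 3 to 60 N. Pads are 19 mm wide; open, the fingers measure 117 mm over their backs; the gripper's body (75 mm by 190 mm) begins 51 mm behind the grasp point.
Start: joints at [79.847, 22.042, 0.453, 0, -68.411, -14.817], TCP at [0.264, 0.567, 0.231] pointing down, gripper open.
Joint ranges: [-179.83, 179.83], [-69.29, 118.12], [-61.27, 80.66], [-181.25, 117.63], [-171.15, -9.14], [-177.46, 177.46]. Speed limits (degrees/s): [159.86, 159.86, 180, 180, 180, 180].

### API

Orientations are given as a 3x3 rotation matrix whose columns are the frame's x, y, z axes.
In Python, from station import r gives the robot as it stands.
- The arm moves only by the shell command python3 -m jog 'ROWS'. ROWS is text: rows parted by semicolons, each of 5 numbers parted by spaces: the opening, from 0 (shut) to 1 (fully open), then the shift along the world's x, y, z in mm, then the turn about the world's z in degrees. In form: hand dx dy dz roll; .... A call has 1 to 5 rows; each row shifts and turns the commanded pose from where the row before left it; what a row does not reach is not made up. A row lasts 1/8 s, in which the tool goes at most 62.5 mm and 10.7 degrees, less where a joint would pass 70% of its speed; a pose out of reach is approached as far as the arm can. A call is refused whole if a number of a shift passes 62.5 or a number of a turn 10.7, either way. A call with a gripper value outside its range is refused whole. The fingers move at their own pace and stop on an object; the grip force is fixed at half the most. Time passes only in rows, so rows that do not move let the fingers close. It gives the time, the measured TCP pose, the force, the opening and the grip force at its end, in the units of the state.
- r.sense(): the state, without advancing time (a new reading comes with each control period).
- r.capture(name): name is "scene" or "top" or "wrist"; returns a dict with "pixels" (480x640x3 uint8, red, green, blue), "fovy" (degrees; the focal length in pixels is half the picture's height over the tangent of half this angle, whatever the lens; pixels are square), "cx", "cy" (the principal point, pixels), "origin" and "orientation" of the camera in the world; the wrist camera has in their place "T_tool_cam" (4x4, takes a point from camera to tool coordinates, whose origin is the TCP and whose axes are the flange's). Camera axes: x right, y down, z forward; pixel columns grow to the right and rows downward; lengths in m; the calibration is good to about 2 mm. The wrist camera is an equidistant fisheye: a pixel r from the principal point sees the ray r / f radians off the axis. A picture is of the moment at which its call begins: read the wrist's pose just before it. There is no depth.
- r.finish_job(): hands the job in; it is judged then, once.
The state is a dict: "time_s": time; "joints": joint angles; "joint_velocities": joint speeds; "effort": joint torques, N m; "tcp_pos": TCP position; "ee_rot": TCP orientation; "wrist_force": force on the tool from outside, world axes, zero at the start; "moment": the same for the moment, N m; "gripper_width": opening from 0.0 (shut) to 1.0 (fully open); "gripper_force": force on a finger pad.
Only numpy, scipy, OpenCV 4.12 (cv2) and the standard library are available. Lean on these libraries where they do the work, as an engineer would, in place of code of your own. Each camera call takes 0.05 s, during which the arm holds its last target. There are 200 camera calls.

### The job

Take the dough scraper out of the open drawer of the holding cabinet and lay it flat on the bench, then fit the white rack plate onto the two locating pins in the drawer so that it lies flush on the drawer's floor. Then stand every bar tin on the bench upright in an opening of the plate, one to an opening, each down on the drawer's floor. Push the drawer home without slamming it, until it clicks in and seats fully, and only then press the start button on top of the cabinet all the way down and let go; leave the glass jar where it is.

Things in the scene. Friction and masses are not known exactly. Their poses are not given: they have to be found in the camera images.
- rack_plate: White plastic rack plate 190 x 200 x 10 mm (x, y, z), lying flat on the bench at the start; half-turn symmetric. It has four 76 x 56 mm rectangular through-openings, two 16 mm round locating holes on its x axis at x = -70 and +70 mm, and an upright grip bar in the middle, 50 mm along x, 14 mm thick in y, from 10 to 50 mm above the underside. Origin: centre of the underside; z up.
- opening0 (a point): Centre, at the level of the plate's underside, of one rectangular opening of the rack plate (76 mm along the plate's x, 56 mm along its y), at x = -45, y = -50 mm in the plate's frame.
- opening1 (a point): Centre, at the level of the plate's underside, of one rectangular opening of the rack plate (76 mm along the plate's x, 56 mm along its y), at x = -45, y = 50 mm in the plate's frame.
- opening2 (a point): Centre, at the level of the plate's underside, of one rectangular opening of the rack plate (76 mm along the plate's x, 56 mm along its y), at x = 45, y = -50 mm in the plate's frame.
- opening3 (a point): Centre, at the level of the plate's underside, of one rectangular opening of the rack plate (76 mm along the plate's x, 56 mm along its y), at x = 45, y = 50 mm in the plate's frame.
- tin0: Closed steel bar tin with a flat lid, 70 x 50 x 70 mm (x, y, z; its lowest 4 mm are 64 x 44 mm), about 0.3 kg, bottom-heavy, standing upright on the bench. Origin: centre of the underside; z up. May be absent.
- tin1: Closed steel bar tin with a flat lid, 70 x 50 x 70 mm (x, y, z; its lowest 4 mm are 64 x 44 mm), about 0.3 kg, bottom-heavy, standing upright on the bench. Origin: centre of the underside; z up. May be absent.
- tin2: Closed steel bar tin with a flat lid, 70 x 50 x 70 mm (x, y, z; its lowest 4 mm are 64 x 44 mm), about 0.3 kg, bottom-heavy, standing upright on the bench. Origin: centre of the underside; z up. May be absent.
- tin3: Closed steel bar tin with a flat lid, 70 x 50 x 70 mm (x, y, z; its lowest 4 mm are 64 x 44 mm), about 0.3 kg, bottom-heavy, standing upright on the bench. Origin: centre of the underside; z up. May be absent.
- drawer (a joint): Opening of the sliding drawer in m: 0 = fully home against its stop, 0.225 = fully out. Closing (decreasing) moves the drawer away from the robot. A spring roller resists over about 17 to 7 mm and then pulls it in and holds it (push of about 6 N).
- drawer_bed (a point): Centre of the drawer's floor surface, 20 mm above the bench, moving with the drawer; x axis points from the drawer's front panel into the cabinet (closing direction), z up. Inside, the floor is about 200 mm (x) by 214 mm (y), with low side and back walls 25 mm high. Two locating pins, 12 mm diameter, 26 mm high, tapered over the top 8 mm, stand on the floor at x = -70 and +70 mm, y = 0.
- drawer_front (a point): Middle of the outer face of the drawer's front panel, 75 mm above the bench; same axes as drawer_bed. The panel is 270 mm wide, 14 mm thick and reaches from 10 to 92 mm above the bench; it stays 14 mm proud of the cabinet's front when shut.
- cabinet_front (a point): Middle of the top front edge of the bench-top holding cabinet, 108 mm above the bench; x points away from the robot into the cabinet, z up. The cabinet is aluminium, fixed, 300 deep (x) x 270 wide (y) x 108 mm high, open at its front for the drawer (clear height 95 mm).
- start (a joint): Travel of the start button in m: 0 = up, 0.006 = fully down (about 5 N); springs back.
- start_top (a point): Centre of the top of the round black start button (26 mm diameter), on the cabinet's roof near its front edge, about 126 mm above the bench; pressed downwards.
- jar: Bystander: glass jar, 60 mm diameter, 70 mm high, standing among the tins. Origin at its base.
- scraper: Dough scraper, 90 x 62 mm (x, y): a flat steel blade 6 mm thick with a black handle along its one long edge: handle 90 mm along x, 22 mm wide, centred at y = -20 mm, from 6 to 36 mm above the underside. It lies flat in the open drawer, between the pins, at the start. Origin: centre of the underside; z up.
Mind the look-alikes: they are no part of the job. What is shaped like the tin1 but pink or yellow is not meant.

How it is judged (in metres and radians):
On the way, in this order (a step that is already met when the one before it is completed fails the run):
1. the scraper lies flat on the bench (height (world z) of scraper between -0.004 and 0.006 m and angle between scraper's own z axis and vertical below 0.1 rad and linear speed of scraper below 0.02 m/s), for 0.3 s.
2. the rack plate lies flush on the drawer's floor, over both pins (horizontal distance between rack_plate and drawer_bed below 0.005 m and z of rack_plate in the frame of drawer_bed between -0.003 and 0.003 m and angle between rack_plate's own z axis and vertical below 0.03 rad and angle between the x axis of rack_plate and the x axis of drawer_bed, either way round below 0.06 rad), for 0.3 s.
3. every tin stands upright in an opening of the rack plate (all of step 2 and z of tin0 in the frame of rack_plate between -0.003 and 0.003 m and angle between each of tin0, tin1, tin2, tin3's own z axis and vertical below 0.05 rad and (horizontal distance between tin0 and opening0 below 0.008 m or horizontal distance between tin0 and opening1 below 0.008 m or horizontal distance between tin0 and opening2 below 0.008 m or horizontal distance between tin0 and opening3 below 0.008 m) and z of tin1 in the frame of rack_plate between -0.003 and 0.003 m and (horizontal distance between tin1 and opening0 below 0.008 m or horizontal distance between tin1 and opening1 below 0.008 m or horizontal distance between tin1 and opening2 below 0.008 m or horizontal distance between tin1 and opening3 below 0.008 m) and z of tin2 in the frame of rack_plate between -0.003 and 0.003 m and (horizontal distance between tin2 and opening0 below 0.008 m or horizontal distance between tin2 and opening1 below 0.008 m or horizontal distance between tin2 and opening2 below 0.008 m or horizontal distance between tin2 and opening3 below 0.008 m) and z of tin3 in the frame of rack_plate between -0.003 and 0.003 m and (horizontal distance between tin3 and opening0 below 0.008 m or horizontal distance between tin3 and opening1 below 0.008 m or horizontal distance between tin3 and opening2 below 0.008 m or horizontal distance between tin3 and opening3 below 0.008 m)), for 0.3 s.
4. the drawer, loaded, is fully home (all of step 3 and value of joint drawer below 0.003 m), for 0.3 s.
5. the start button is pressed fully down (value of joint start above 0.0045 m and value of joint drawer below 0.003 m), for 0.05 s.
At the end, for the whole second after the job is handed in: The scraper lies flat on the bench, the rack plate flush over both pins (5 mm in plan, 3 mm in height), every tin present upright in an opening (8 mm of its centre, 3 mm in height), the drawer within 3 mm of its stop, the button up again, all at rest (all of step 4 and height (world z) of scraper between -0.004 and 0.006 m and angle between scraper's own z axis and vertical below 0.1 rad and value of joint start below 0.001 m and linear speed of each of rack_plate, tin0, tin1, tin2, tin3 below 0.01 m/s); the robot touches nothing.
It fails at once if the drawer is slammed (faster than 0.4 m/s) (velocity of joint drawer below -0.4 m/s).
It fails at once if the start button is pressed while the drawer is not home (value of joint start above 0.004 m and value of joint drawer above 0.01 m).
It fails at once if the jar is moved by more than 5 cm or knocked over (distance of jar from where it was at the start of the episode above 0.05 m or angle between jar's own z axis and vertical above 0.6 rad).
Of tin0, tin1, tin2, tin3 only 2 to 4 are there at a start; the rules pass over those that are not, and their reading is None.
At some moment in a run one of tin0, tin1, tin2, tin3 may be knocked a few centimetres aside while the robot is not near it.
It also fails if it takes over 210 s, if anything falls off the work surface, if the arm or the gripper's body presses on something with over 40 N, if the wrist force passes 120 N, or if a joint passes its speed limit or range.

## Working session

There is one attempt and no reset: what is moved stays moved. The work goes in short steps, Python scripts to look and compute and a shell command to move; the robot and the scene stay as the last step left them, time stands still between calls to the robot, and variables do not carry over. Pictures are saved under pics/ and viewed, at most 14 in all, crops included, and the job is handed in when it is done.

```bash
ls; mkdir -p pics
python3 - <<'E'
from station import r
import cv2,pickle
s=r.sense();print(s['time_s'],s['tcp_pos'],s['ee_rot'],r.tip_extent,s['gripper_width'])
for n in("top","scene"):
    c=r.capture(n);pickle.dump(c,open(f'{n}0.pkl','wb'));cv2.imwrite(f'pics/{n}0.png',c['pixels'][:,:,::-1]);print(n,c['fovy'],c['cx'],c['cy'],c['origin'],c['orientation'])
E
```

```text
pics
0.0 [0.26355378 0.566057   0.22947491] [[ 9.06446621e-01 -4.22319563e-01 -8.42461634e-04]
 [-4.22320398e-01 -9.06444495e-01 -1.96420532e-03]
 [ 6.58776197e-05  2.13623601e-03 -9.99997716e-01]] 0.008 1.0010659848999788
top 45.18608555340102 309.6251798935161 240.60615246388986 [0.30604763 0.00392606 1.43817486] [[-0.01091444 -0.98037413  0.19684367]
 [-0.99993189  0.00988686 -0.00620227]
 [ 0.00413438 -0.19689796 -0.98041527]]
scene 52.309543762842665 316.7933935718843 237.6949766342508 [1.20575104 0.06812771 1.05293348] [[-0.08656311  0.83203816 -0.54792274]
 [ 0.99611961  0.06351257 -0.06092524]
 [-0.01589214 -0.55107046 -0.83430737]]
```

View pics/top0.png

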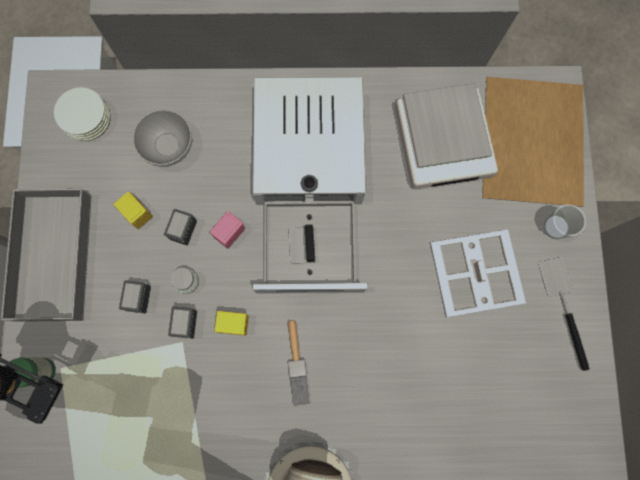

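View pics/scene0.png

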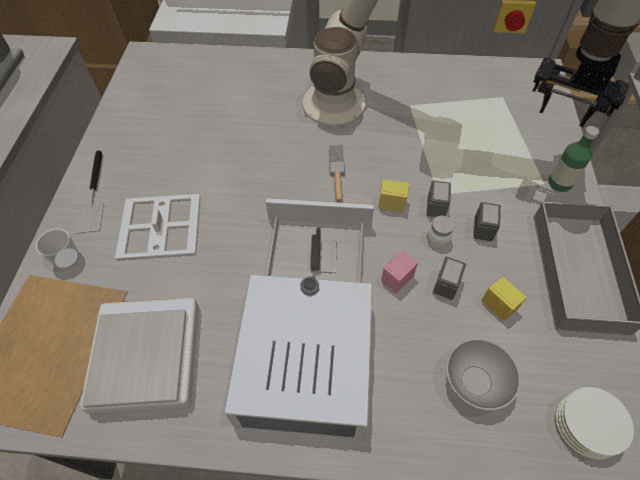

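Top view: steel tins at (180,226), (134,296) and (182,321). Look-alikes: yellow blocks (132,208) and (231,323), pink block (228,229). Jar at (184,279), plate (478,272), scraper (309,243); the long black-handled spatula (570,310) is a decoy. I take the grey ones and check them in a close crop.

Run:
```python
import cv2,pickle,numpy as np
c=pickle.load(open('top0.pkl','rb'))['pixels'][:,:,::-1]
a=cv2.resize(c[185:345,105:265],(480,480),interpolation=cv2.INTER_CUBIC)
b=cv2.resize(c[170:300,245:375],(320,320),interpolation=cv2.INTER_CUBIC)
o=np.zeros((480,800,3),np.uint8);o[:,:480]=a;o[:320,480:]=b
cv2.imwrite('pics/crop.png',o)
```

```text
(no output)
```

View pics/crop.png

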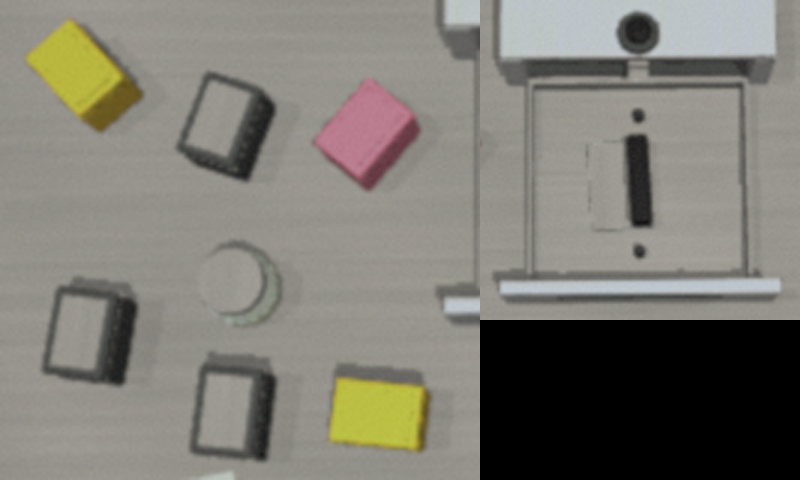

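The crop confirms grey lids with dark rims at (180,226), (134,296), (182,321). Scraper's black handle is between the pins. Measuring now.

```bash
cat > h.py <<'E'
import cv2,pickle,numpy as np
from station import r
def save(n,tag):
    c=r.capture(n);pickle.dump(c,open(f'{n}{tag}.pkl','wb'));return c
def load(n,tag): return pickle.load(open(f'{n}{tag}.pkl','rb'))
def un(c,uv,z):
    "pixels -> world points on plane z (pinhole cameras)"
    uv=np.asarray(uv,float).reshape(-1,2);f=240/np.tan(np.radians(c['fovy']/2))
    d=np.c_[(uv[:,0]-c['cx'])/f,(uv[:,1]-c['cy'])/f,np.ones(len(uv))]@np.array(c['orientation']).T
    o=np.array(c['origin']);return (o+d*((z-o[2])/d[:,2])[:,None])[:,:2]
def rect(c,cnt,z):
    "minAreaRect in world mm: centre, (long, short), yaw of long axis deg"
    p=un(c,cnt,z)*1000
    (x,y),(w,h),a=cv2.minAreaRect(p.astype(np.float32))
    if w<h:w,h,a=h,w,a+90
    return np.round([x,y,w,h,(a+90)%180-90],1)
def gray(c): return cv2.cvtColor(c['pixels'],cv2.COLOR_RGB2GRAY)
def holes(mask,amin):
    cs,hi=cv2.findContours(mask,cv2.RETR_CCOMP,cv2.CHAIN_APPROX_NONE)
    return [(k,hi[0][i][3]>=0) for i,k in enumerate(cs) if cv2.contourArea(k)>amin]
def up(c,k=4):
    "upsampled copy for sub-pixel contours"
    g=cv2.resize(gray(c),None,fx=k,fy=k,interpolation=cv2.INTER_CUBIC);return g
def full(cnt,k=4): return (cnt.reshape(-1,2)+.5)/k-.5
E
python3 - <<'E'
from h import *
c=load('top',0);G=up(c)
print('dark: hole?/centre px/ rect @.07')
m=((G<95)*255).astype(np.uint8)
for k,h in holes(m,16*15):
    p=full(k);u=p.mean(0)
    if 100<u[0]<380 and 160<u[1]<345: 
        z=.07 if u[0]<250 else (.126 if u[1]<195 else (.046 if cv2.contourArea(k)<16*40 else .056))
        print(h,u.round(1),cv2.contourArea(k)/16,z,rect(c,p,z))
for t in (190,):
  m=((G>t)*255).astype(np.uint8)
  for k,h in holes(m,16*20):
    p=full(k);u=p.mean(0)
    if (420<u[0]<535 and 220<u[1]<325): print('W',h,u.round(1),cv2.contourArea(k)/16,rect(c,p,.01))
    if 250<u[0]<370 and 70<u[1]<295: print('C',h,u.round(1),rect(c,p,.108 if u[1]<200 else .092))
m=((G<110)*255).astype(np.uint8)
for k,h in holes(m,16*3):
    p=full(k);u=p.mean(0)
    if 300<u[0]<320 and 200<u[1]<285: print('pin?',u.round(1),rect(c,p,.046))
E
```

```text
dark: hole?/centre px/ rect @.07
False [246.1 324.9] 16.28125 0.07 [380.1 147.2  41.6   3.7  -6.8]
False [182.5 322.2] 757.0625 0.07 [389.4 295.9  72.2  60.9  -5.7]
True [179.7 321.7] 432.25 0.07 [389.6 302.8  60.9  40.8  -5.8]
False [304.4 290.7] 131.0625 0.056 [460.8   8.2 213.2   5.4  89.4]
False [134.9 296.5] 812.875 0.07 [450.9 410.7  73.5  66.6  -8.1]
True [130.7 295.4] 417.875 0.07 [452.6 420.9  60.4  40.7  -8. ]
False [309.3 271.7] 15.90625 0.046 [508.2  -3.4  11.7   9.7  -0.6]
False [234.6 236.2] 121.0625 0.07 [593.6 176.3  67.4  12.7 -39.9]
False [309.2 243.1] 334.09375 0.056 [577.8  -3.4  94.   23.3   2.9]
False [308.8 216.6] 18.5 0.046 [ 6.463e+02 -3.700e+00  1.280e+01  1.120e+01 -6.000e-01]
False [142.9 219.3] 127.4375 0.07 [637.6 400.5  48.8  20.3 -46.4]
False [180.4 226.9] 761.3125 0.07 [618.3 308.7  76.   65.  -19.3]
True [177.3 224.2] 388.0625 0.07 [625.1 316.4  60.8  41.1 -19.2]
False [309.2 204.6] 102.21875 0.056 [674.7  -4.  209.2   6.4  89.3]
False [282.9 197.1] 277.21875 0.056 [693.8  61.2 111.1  19.6 -89.8]
False [334.8 196.8] 278.90625 0.056 [693.9 -68.3 108.8
[... 380 characters left out ...]
5.2] 64.1875 [ 576.8 -412.8   23.5   23.2   35.6]
W True [454.2 258.3] 815.90625 [ 544.2 -368.1   84.8   65.5    9.1]
W True [492.6 270. ] 1941.71875 [ 512.4 -458.6  177.3   98.9   10.3]
C False [307.4 113.5] [ 8.386e+02 -5.000e+00  2.925e+02  2.644e+02 -3.000e-01]
C True [320.3 113.6] [ 8.914e+02 -3.410e+01  1.116e+02  1.620e+01 -4.000e-01]
C True [332.6 113.2] [892.  -65.  110.9  16.1   1.1]
C True [296.2 113.6] [ 8.926e+02  2.460e+01  1.116e+02  1.480e+01 -3.000e-01]
C True [331.4  89.1] [956.  -62.4  31.5  11.6  56.4]
pin? [309.3 271.7] [508.2  -3.4  12.9  11.   -0.6]
pin? [309.1 243.2] [579.8  -3.4  95.9  25.6   2.7]
pin? [308.8 216.6] [ 6.46e+02 -3.70e+00  1.47e+01  1.24e+01 -6.00e-01]
```

```bash
python3 -m jog '1 28 -52 0 10; 1 28 -52 0 10; 1 28 -52 0 8; 1 28 -52 0 0; 1 28 -52 0 0'; python3 -m jog '1 28 -52 0 0; 1 28 -52 0 0; 1 28 -52 0 0; 1 28 -52 0 0; 1 28 -52 0 0';python3 -m jog '1 33 -48 0 0; 1 0 0 0 0;1 0 0 0 0'
python3 - <<'E'
from h import *
s=r.sense();print(s['tcp_pos'],s['ee_rot'],s['wrist_force'],s['time_s'])
c=save('wrist',1);c['pose']=(s['tcp_pos'],s['ee_rot']);pickle.dump(c,open('wrist1.pkl','wb'))
cv2.imwrite('pics/wrist1.png',c['pixels'][:,:,::-1]);print(c['fovy'],c['cx'],c['cy'],c['T_tool_cam'])
E
```

```text
time_s: 0.72
tcp_pos: [0.4042, 0.3047, 0.2303]
ee_rot: [[0.999, 0.053, -0.0], [0.053, -0.999, -0.0], [-0.0, 0.0, -1.0]]
wrist_force: [0.9, 1.1, 0.1]
gripper_width: 1.002
gripper_force: 0.0
time_s: 1.35
tcp_pos: [0.5443, 0.0448, 0.2303]
ee_rot: [[0.999, 0.053, -0.0], [0.053, -0.999, 0.0], [-0.0, -0.0, -1.0]]
wrist_force: [0.6, 0.7, 0.2]
gripper_width: 1.005
gripper_force: 0.0
time_s: 1.72
tcp_pos: [0.5763, -0.0016, 0.2298]
ee_rot: [[0.999, 0.052, -0.002], [0.052, -0.999, 0.0], [-0.002, -0.0, -1.0]]
wrist_force: [-0.5, -0.2, 0.1]
gripper_width: 1.002
gripper_force: 0.0
[ 0.57630008 -0.00155566  0.22983912] [[ 9.98642412e-01  5.20653653e-02 -1.59078606e-03]
 [ 5.20654540e-02 -9.98643674e-01  1.43907762e-05]
 [-1.58787917e-03 -9.71962378e-05 -9.99998735e-01]] [-0.54652435 -0.15237676  0.087434  ] 1.725
65.70646984690485 318.8728315044757 242.2997182815522 [[ 4.78972476e-04 -9.60284712e-01 -2.79021582e-01  7.55751934e-02]
 [ 9.99999373e-01  7.42265894e-04 -8.37979669e-04  6.28904628e-04]
 [ 1.01180727e-03 -2.79021006e-01  9.60284465e-01 -1.54463854e-01]
 [ 0.00000000e+00  0.00000000e+00  0.00000000e+00  1.00000000e+00]]
```

View pics/wrist1.png

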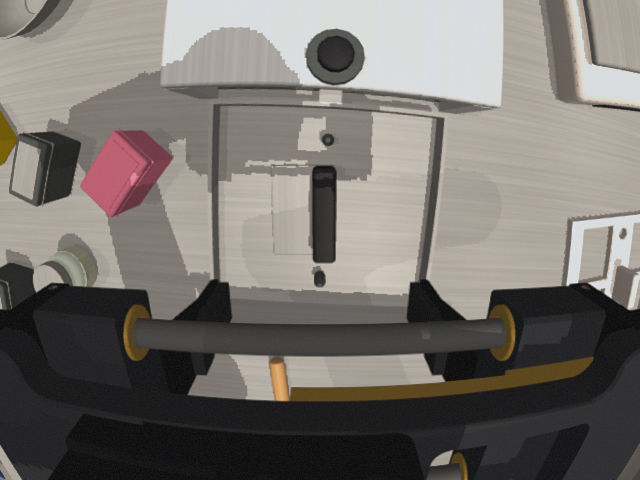

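Wrist view: handle at (324,214), pins at (328,139) and (319,280), button (335,53).

```bash
cat >> h.py <<'E'
def unw(c,uv,z):
    "wrist fisheye pixels -> world xy on plane z; c['pose']=(tcp_pos,ee_rot)"
    uv=np.asarray(uv,float).reshape(-1,2);f=240/np.tan(np.radians(c['fovy']/2))
    q=(uv-[c['cx'],c['cy']])/f;t=np.linalg.norm(q,axis=1)+1e-9
    d=np.c_[q*(np.sin(t)/t)[:,None],np.cos(t)]
    T=np.array(c['T_tool_cam']);R=np.array(c['pose'][1])
    d=d@(R@T[:3,:3]).T;o=R@T[:3,3]+c['pose'][0]
    return (o+d*((z-o[2])/d[:,2])[:,None])[:,:2]
def wshot(tag):
    s=r.sense();c=r.capture('wrist');c['pose']=(np.array(s['tcp_pos']),np.array(s['ee_rot']));pickle.dump(c,open(f'wrist{tag}.pkl','wb'));return c
def blobs(c,thr,amin,amax,box,z,un=un,inv=True):
    G=up(c);m=((G<thr if inv else G>thr)*255).astype(np.uint8)
    for k,h in holes(m,16*amin):
        p=full(k);u=p.mean(0);a=cv2.contourArea(k)/16
        if box[0]<u[0]<box[1] and box[2]<u[1]<box[3] and a<amax:
            q=(un(c,p,z)*1000).astype(np.float32);R=cv2.minAreaRect(q)
            print(h,u.round(1),round(a),np.round(R[0],1),np.round(R[1],1),round(R[2],1))
E
python3 - <<'E'
from h import *
c=load('wrist',1)
for z,b,t in((.056,(300,345,160,260),60),(.046,(310,340,130,150),75),(.046,(305,335,265,295),75),(.126,(300,370,20,90),60)):
    blobs(c,t,10,5000,b,z,unw)
E
```

```text
False [323.6 213.6] 2147 [582.3  -6. ] [89.3 21.2] 3.0
False [327.7 139.4] 105 [649.9  -5.9] [10.6 10.4] 41.6
True [327.7 139.6] 17 [649.8  -5.9] [4.3 4. ] 3.2
False [319.1 278.3] 126 [517.2  -5.3] [16.1 10.1] 3.0
False [331.5  81. ] 34 [691.9  -4.2] [24.3  5. ] 85.0
False [334.9  53.6] 1065 [711.5  -6.3] [26.9 25.7] 3.0
```

```bash
python3 -m jog '1 4 -3 -50 0; 1 0 0 -50 0; 1 0 0 -50 0; 1 0 0 -30 0; 1 0 0 -10 0'; python3 -m jog '0.2 0 0 0 0; 0.1 0 0 0 0; 0 0 0 0 0;0 0 0 0 0;0 0 0 0 0'; python3 -m jog '0 0 0 0 0;0 0 0 20 0; 0 0 0 40 0; 0 0 0 40 0; 0 0 0 0 0'
```

```text
time_s: 2.4
tcp_pos: [0.5793, -0.0033, 0.039]
ee_rot: [[0.998, 0.055, -0.003], [0.055, -0.998, -0.001], [-0.004, 0.001, -1.0]]
wrist_force: [-0.1, -0.1, 0.6]
gripper_width: 0.999
gripper_force: 0.0
time_s: 3.02
tcp_pos: [0.5809, -0.0045, 0.0409]
ee_rot: [[0.999, 0.053, 0.001], [0.053, -0.999, 0.0], [0.001, -0.0, -1.0]]
wrist_force: [0.2, -0.4, 0.1]
gripper_width: 0.513
gripper_force: 0.0
time_s: 3.65
tcp_pos: [0.5831, -0.0041, 0.1443]
ee_rot: [[0.999, 0.053, 0.008], [0.053, -0.999, 0.001], [0.008, -0.001, -1.0]]
wrist_force: [0.3, -0.1, -1.0]
gripper_width: 0.017
gripper_force: 0.0
```

Lifted before the fingers closed (slow jaws). Reopening and retrying.

```bash
python3 -m jog '0.6 0 0 40 0; 0.6 0 0 0 0; 0.6 0 0 0 0;0.6 0 0 0 0;0.6 0 0 0 0'
python3 - <<'E'
from h import *
c=wshot(2);print(c['pose'][0])
blobs(c,60,500,3000,(250,400,100,300),.056,unw)
E
```

```text
time_s: 4.28
tcp_pos: [0.5803, -0.0045, 0.1795]
ee_rot: [[0.999, 0.053, -0.002], [0.053, -0.999, -0.0], [-0.002, 0.0, -1.0]]
wrist_force: [0.8, 0.3, -0.1]
gripper_width: 0.501
gripper_force: 0.0
[ 0.5803373  -0.00451027  0.1794833 ]
False [319.5 230.8] 2883 [582.5  -5.4] [90.  20.9] 2.9
```

Scraper not disturbed.

```bash
python3 -m jog '0.6 2 0 -50 0; 0.6 0 0 -50 0; 0.6 0 0 -30 0; 0.6 0 0 -9 0; 0 0 0 0 0'; python3 -m jog '0 0 0 0 0; 0 0 0 0 0; 0 0 0 0 0;0 0 0 0 0;0 0 0 0 0'; python3 -m jog '0 0 0 0 0;0 0 0 0 0;0 0 0 0 0;0 0 0 5 0;0 0 0 5 0'
```

```text
time_s: 4.95
tcp_pos: [0.5831, -0.0044, 0.0416]
ee_rot: [[0.999, 0.053, -0.0], [0.053, -0.999, -0.0], [-0.0, 0.0, -1.0]]
wrist_force: [-0.0, 0.1, 0.5]
gripper_width: 0.55
gripper_force: 0.0
time_s: 5.58
tcp_pos: [0.5833, -0.0043, 0.0426]
ee_rot: [[0.999, 0.053, 0.001], [0.053, -0.999, 0.0], [0.001, 0.0, -1.0]]
wrist_force: [-1.2, 0.8, 6.0]
gripper_width: 0.253
gripper_force: 30.0
time_s: 6.2
tcp_pos: [0.5823, -0.0045, 0.0513]
ee_rot: [[0.999, 0.053, -0.001], [0.053, -0.999, -0.0], [-0.001, 0.0, -1.0]]
wrist_force: [0.3, -0.2, -0.8]
gripper_width: 0.251
gripper_force: 30.0
```

```bash
python3 -m jog '0 0 0 40 0;0 0 0 40 0;0 0 -40 0 0;0 0 -50 0 0;0 0 -50 0 0'; python3 -m jog '0 0 -50 0 0;0 0 -30 0 0;0 0 0 0 0;0 0 0 -40 0;0 0 0 -40 0';python3 -m jog '0 0 0 -18 0;0 0 0 -5 0;0 0 0 0 0;0 0 0 0 0'
```

```text
time_s: 6.82
tcp_pos: [0.5825, -0.1455, 0.1316]
ee_rot: [[0.999, 0.054, -0.0], [0.054, -0.999, 0.0], [-0.0, -0.0, -1.0]]
wrist_force: [1.2, 0.1, -1.4]
gripper_width: 0.248
gripper_force: 30.0
time_s: 7.45
tcp_pos: [0.583, -0.2236, 0.0511]
ee_rot: [[0.999, 0.053, 0.001], [0.053, -0.999, 0.0], [0.001, -0.0, -1.0]]
wrist_force: [0.3, -0.0, -2.5]
gripper_width: 0.251
gripper_force: 30.0
time_s: 7.95
tcp_pos: [0.5839, -0.2245, 0.0301]
ee_rot: [[0.999, 0.053, 0.003], [0.053, -0.999, -0.001], [0.003, 0.001, -1.0]]
wrist_force: [-0.1, 0.1, -1.1]
gripper_width: 0.25
gripper_force: 30.0
```

```bash
python3 -m jog '0 0 0 -3 0;0 0 0 -2 0;0 0 0 0 0'; python3 -m jog '0 0 0 -2 0;0 0 0 0 0;0 0 0 0 0'
```

```text
time_s: 8.32
tcp_pos: [0.5826, -0.2244, 0.0234]
ee_rot: [[0.999, 0.053, -0.0], [0.053, -0.999, 0.0], [-0.0, -0.0, -1.0]]
wrist_force: [0.2, -1.5, -2.0]
gripper_width: 0.251
gripper_force: 30.0
time_s: 8.7
tcp_pos: [0.583, -0.2245, 0.0226]
ee_rot: [[0.999, 0.053, 0.001], [0.053, -0.999, -0.0], [0.001, 0.0, -1.0]]
wrist_force: [-1.7, 1.0, 5.4]
gripper_width: 0.249
gripper_force: 30.0
```

```bash
python3 -m jog '0.6 0 0 0 0;0.6 0 0 0 0;0.6 0 0 0 0;0.6 0 0 0 0;0.6 0 0 30 0'; python3 -m jog '0.6 0 0 60 0;0.6 0 0 60 0;0.6 -20 -55 0 6;0.6 -20 -55 0 0;0.6 -20 -50 0 0'; python3 -m jog '0.6 -14 -40 0 0;0.6 0 0 0 0;0.6 0 0 0 0'
python3 - <<'E'
from h import *
c=wshot(3);print(c['pose'][0]);cv2.imwrite('pics/wrist3.png',c['pixels'][:,:,::-1])
save('top',3)
E
```

```text
time_s: 9.32
tcp_pos: [0.5808, -0.2241, 0.0492]
ee_rot: [[0.999, 0.052, -0.006], [0.052, -0.999, 0.001], [-0.006, -0.002, -1.0]]
wrist_force: [0.3, 0.5, 1.2]
gripper_width: 0.591
gripper_force: 0.0
time_s: 9.95
tcp_pos: [0.5222, -0.3858, 0.1717]
ee_rot: [[0.988, 0.157, 0.0], [0.157, -0.988, -0.0], [0.0, 0.0, -1.0]]
wrist_force: [1.1, 0.1, 0.3]
gripper_width: 0.597
gripper_force: 0.0
time_s: 10.32
tcp_pos: [0.5087, -0.4242, 0.1712]
ee_rot: [[0.988, 0.157, -0.0], [0.157, -0.988, 0.0], [-0.0, -0.001, -1.0]]
wrist_force: [-0.1, -0.1, -0.7]
gripper_width: 0.603
gripper_force: 0.0
[ 0.50870917 -0.42415264  0.17123152]
```

View pics/wrist3.png

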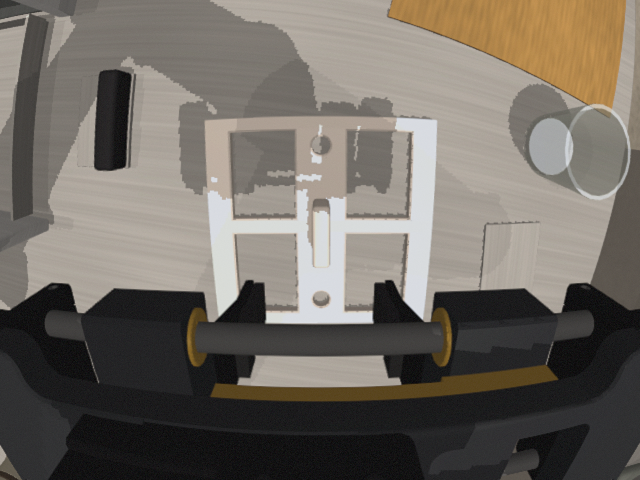

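Plate holes at (320,145) and (321,298), bar top (321,232); scraper lies flat on bench at (112,120).

Run:
```python
from h import *
c=load('wrist',3)
p=unw(c,[(320,145),(321,298)],.010)*1000;print('holes',p,p.mean(0),np.linalg.norm(p[0]-p[1]),np.degrees(np.arctan2(*(p[0]-p[1])[::-1])))
print('bar ends',unw(c,[(321,200),(321,267)],.05)*1000)
t=load('top',3);blobs(t,80,60,900,(280,420,215,275),.036)
```

```text
holes [[ 576.91299075 -414.42108932]
 [ 439.62523979 -437.31209944]] [ 508.26911527 -425.86659438] 139.1830625832908 9.466268386130668
bar ends [[ 537.12593614 -421.46952751]
 [ 484.43168658 -429.93478649]]
False [396.6 243.7] 336 [ 577.6 -220.2] [92.  24.8] 3.2
```

```bash
python3 -m jog '0.6 0 -1 -50 0; 0.6 0 0 -50 0; 0.6 0 0 -30 0; 0.6 0 0 -13 0; 0 0 0 0 0'; python3 -m jog '0 0 0 0 0; 0 0 0 0 0; 0 0 0 0 0;0 0 0 0 0;0 0 0 0 0'; python3 -m jog '0 0 0 0 0;0 0 0 0 0;0 0 0 0 0;0 0 0 3 0;0 0 0 10 0'; python3 -m jog '0 0 0 60 0;0 0 0 60 0;0 0 0 30 0;0 0 0 0 0'
```

```text
time_s: 11.05
tcp_pos: [0.5092, -0.4248, 0.0284]
ee_rot: [[0.987, 0.158, -0.001], [0.158, -0.987, 0.0], [-0.001, -0.0, -1.0]]
wrist_force: [0.5, 0.2, 0.0]
gripper_width: 0.547
gripper_force: 0.0
time_s: 11.68
tcp_pos: [0.509, -0.4256, 0.0292]
ee_rot: [[0.988, 0.157, 0.001], [0.157, -0.988, -0.001], [0.0, 0.001, -1.0]]
wrist_force: [-0.1, 1.7, 3.7]
gripper_width: 0.163
gripper_force: 30.0
time_s: 12.3
tcp_pos: [0.5072, -0.4244, 0.0394]
ee_rot: [[0.988, 0.156, -0.004], [0.156, -0.988, 0.003], [-0.004, -0.004, -1.0]]
wrist_force: [-0.3, 0.6, -4.8]
gripper_width: 0.158
gripper_force: 30.0
time_s: 12.8
tcp_pos: [0.5099, -0.426, 0.1944]
ee_rot: [[0.988, 0.157, 0.006], [0.157, -0.988, -0.003], [0.005, 0.004, -1.0]]
wrist_force: [0.3, -0.7, -5.1]
gripper_width: 0.16
gripper_force: 30.0
```

```bash
python3 -m jog '0 10 60 0 -5;0 10 60 0 -4.3;0 10 60 0 0;0 10 60 0 0;0 10 60 0 0'; python3 -m jog '0 10 60 0 0;0 10 60 0 0;0 0 0 0 0;0 0 0 0 0'
python3 - <<'E'
from h import *
c=wshot(4);print(c['pose'][0]);cv2.imwrite('pics/wrist4.png',c['pixels'][:,:,::-1])
save('scene',4);cv2.imwrite('pics/scene4.png',load('scene',4)['pixels'][:,:,::-1])
E
```

```text
time_s: 13.42
tcp_pos: [0.5572, -0.1233, 0.1885]
ee_rot: [[1.0, -0.005, -0.005], [-0.005, -1.0, 0.001], [-0.005, -0.001, -1.0]]
wrist_force: [1.5, 0.3, -4.0]
gripper_width: 0.159
gripper_force: 30.0
time_s: 13.92
tcp_pos: [0.5773, -0.0052, 0.1891]
ee_rot: [[1.0, -0.004, -0.005], [-0.004, -1.0, -0.001], [-0.005, 0.001, -1.0]]
wrist_force: [0.1, 0.3, -3.9]
gripper_width: 0.157
gripper_force: 30.0
[ 0.57731816 -0.00524615  0.1890717 ]
```

View pics/wrist4.png

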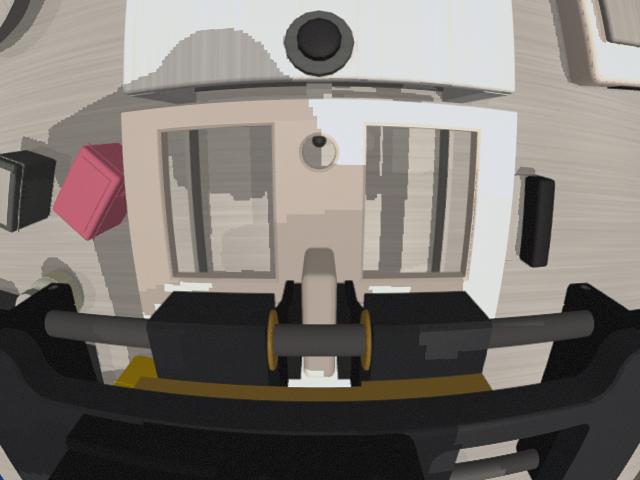

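Front hole of the held plate at (319,152), far pin seen through it at (319,140), button (320,38).

Run:
```python
from h import *
c=load('wrist',4);t=c['pose'][0]*1000
h=unw(c,(318.7,152),t[2]/1000-.0287+.010)*1000;print('hole',h,'rel tcp',h-t[:2])
e=unw(c,[(126,115),(516,115)],t[2]/1000-.0187)*1000;print('far corners',e,e-t[:2])
blobs(c,75,10,400,(300,340,125,165),.046,unw)
blobs(c,60,300,5000,(280,360,5,80),.126,unw)
a=c['pixels'][110:190,280:360,::-1];cv2.imwrite('pics/z4.png',cv2.resize(a,(480,480),interpolation=cv2.INTER_CUBIC))
```

```text
hole [[645.94155167  -5.97971754]] rel tcp [[68.62338979 -0.73356835]]
far corners [[ 669.32384271   90.36772521]
 [ 668.89445093 -105.18611938]] [[ 92.00568082  95.6138744 ]
 [ 91.57628905 -99.93997019]]
False [318.5 140.7] 111 [649.   -5.8] [10.3  8.6] 89.8
False [318.5  39.2] 1491 [711.5  -6.3] [25.6 26.8] 89.8
```

View pics/z4.png

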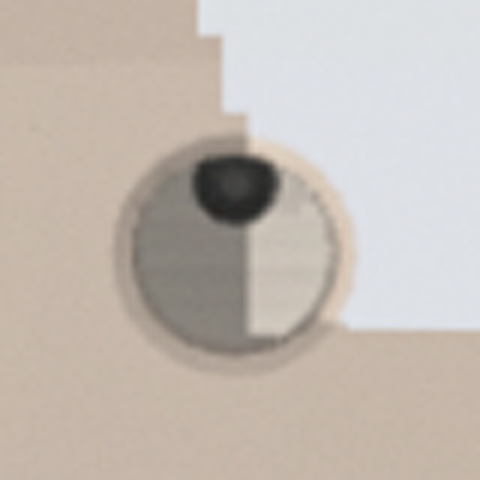

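```bash
python3 -m jog '0 4 0 -40 0;0 0 0 -40 0;0 0 0 -20 0;0 0 0 0 0;0 0 0 0 0'
python3 - <<'E'
from h import *
c=wshot(5);t=c['pose'][0]*1000;print(t)
a=c['pixels'][100:300,220:420,::-1];cv2.imwrite('pics/z5.png',cv2.resize(a,(600,600),interpolation=cv2.INTER_CUBIC))
E
```

```text
time_s: 14.65
tcp_pos: [0.5837, -0.0061, 0.0926]
ee_rot: [[1.0, -0.006, 0.002], [-0.006, -1.0, 0.0], [0.002, -0.0, -1.0]]
wrist_force: [0.4, 0.1, -4.1]
gripper_width: 0.16
gripper_force: 30.0
[583.66847043  -6.13495512  92.58643233]
```

View pics/z5.png

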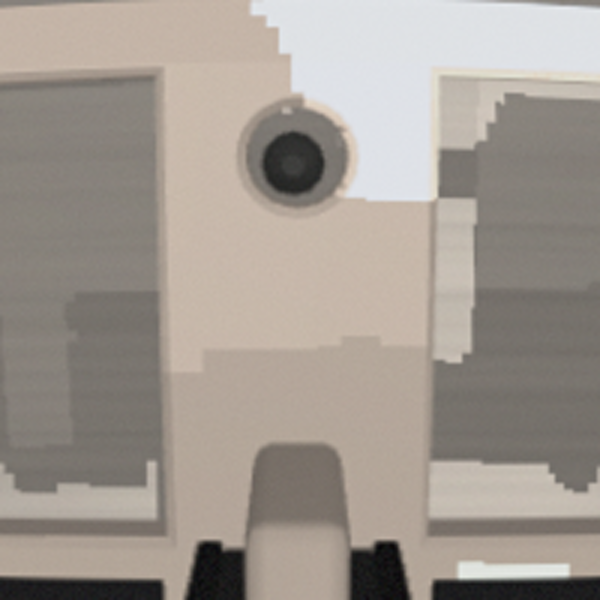

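Run:
```python
from h import *
c=load('wrist',5);t=c['pose'][0]*1000
print(unw(c,(319,151.6),t[2]/1000-.0187)*1000,unw(c,(317.6,154.2),.046)*1000)
blobs(c,75,10,600,(300,340,125,165),.046,unw)
```

```text
[[652.59170347  -7.09205778]] [[650.16116889  -6.3071522 ]]
False [317.2 154.1] 324 [650.2  -6.1] [11. 11.] 47.5
```

```bash
python3 -m jog '0 -2 1 -10 0;0 0 0 -10 0;0 0 0 -6 0;0 0 0 -4 0;0 0 0 0 0'; python3 -m jog '0 0 0 -4 0;0 0 0 -4 0;0 0 0 0 0'
```

```text
time_s: 15.32
tcp_pos: [0.5807, -0.0044, 0.0611]
ee_rot: [[1.0, -0.005, -0.001], [-0.005, -1.0, -0.0], [-0.001, 0.0, -1.0]]
wrist_force: [0.3, -0.3, -3.6]
gripper_width: 0.157
gripper_force: 30.0
time_s: 15.7
tcp_pos: [0.5804, -0.0045, 0.0531]
ee_rot: [[1.0, -0.005, -0.001], [-0.005, -1.0, -0.0], [-0.001, 0.0, -1.0]]
wrist_force: [0.2, -1.1, -2.8]
gripper_width: 0.154
gripper_force: 30.0
```

```bash
python3 -m jog '0 0 0 -3 0;0 0 0 -1 0;0 0 0 0 0'; python3 -m jog '0 0 0 -1 0;0 0 0 -1 0;0 0 0 0 0'
```

```text
time_s: 16.08
tcp_pos: [0.5808, -0.0044, 0.0495]
ee_rot: [[1.0, -0.005, -0.0], [-0.005, -1.0, -0.0], [-0.0, 0.0, -1.0]]
wrist_force: [0.4, 1.2, -5.0]
gripper_width: 0.158
gripper_force: 30.0
time_s: 16.45
tcp_pos: [0.5821, -0.0044, 0.0491]
ee_rot: [[1.0, -0.004, 0.003], [-0.004, -1.0, -0.0], [0.003, 0.0, -1.0]]
wrist_force: [-1.6, -0.3, 4.9]
gripper_width: 0.155
gripper_force: 30.0
```

```bash
python3 -m jog '0.6 0 0 0 0;0.6 0 0 0 0;0.6 0 0 0 0;0.6 0 0 0 0;0.6 0 0 30 0'; python3 -m jog '0.9 0 0 60 0;0.9 0 0 60 0;0.9 0 0 0 0;0.9 0 0 0 0'
python3 - <<'E'
from h import *
c=wshot(6);cv2.imwrite('pics/wrist6.png',c['pixels'][:,:,::-1]);print(c['pose'][0])
t=save('top',6)
blobs(t,95,200,1500,(100,260,160,345),.07)
E
```

```text
time_s: 17.08
tcp_pos: [0.5789, -0.0048, 0.0754]
ee_rot: [[1.0, -0.005, -0.006], [-0.005, -1.0, -0.001], [-0.006, 0.001, -1.0]]
wrist_force: [0.6, -0.6, -0.1]
gripper_width: 0.578
gripper_force: 0.0
time_s: 17.58
tcp_pos: [0.5803, -0.0043, 0.1972]
ee_rot: [[1.0, -0.005, -0.0], [-0.005, -1.0, 0.001], [-0.0, -0.001, -1.0]]
wrist_force: [-0.5, 0.7, -0.2]
gripper_width: 0.882
gripper_force: 0.0
[ 0.58026769 -0.00433065  0.19723919]
False [242.7 337. ] 301 [344.5 153.1] [ 55.  163.6] 13.4
False [182.8 322.5] 772 [388.  294.8] [63.2 73.9] 85.0
True [179.7 321.7] 442 [389.4 302.9] [41.4 61.4] 84.3
False [134.8 296.5] 804 [450.7 410.7] [66.1 73. ] 82.2
True [130.8 295.4] 424 [452.5 421. ] [41.2 61.2] 81.9
False [178.2 228. ] 480 [611.3 321.9] [120.3  55.6] 18.3
True [173.9 225.5] 208 [624.9 317.2] [39.5 60.2] 71.6
```

View pics/wrist6.png

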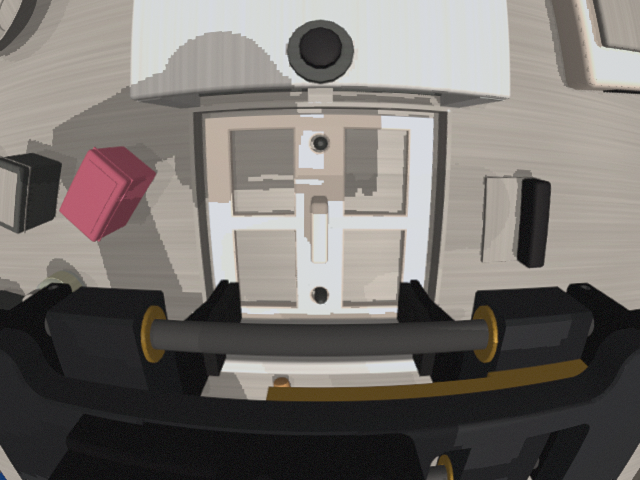

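Plate seated, both pins showing through its holes at (320,143),(320,295). Tins unchanged so far; go to the far tin.

```bash
python3 -m jog '0.7 6 50 0 -9;0.7 8 54 0 -10;0.7 8 54 0 0;0.7 8 54 0 0;0.7 8 54 0 0'; python3 -m jog '0.7 7 54 0 0;0.7 0 0 0 0;0.7 0 0 0 0'
python3 - <<'E'
from h import *
c=wshot(7);print(c['pose'][0],c['pose'][1][0])
blobs(c,85,150,9000,(150,480,60,300),.07,unw)
t=load('top',0);m=cv2.inRange(cv2.cvtColor(t['pixels'],cv2.COLOR_RGB2HSV),(150,60,80),(180,255,255))
k=max(cv2.findContours(m,0,1)[0],key=cv2.contourArea);p=un(t,k,.07)*1000;print('pink',p[p[:,1].argmax()],p.mean(0),'jar lid',un(t,(182,277),.07)*1000)
cv2.imwrite('pics/wrist7.png',c['pixels'][:,:,::-1])
E
```

```text
time_s: 18.3
tcp_pos: [0.6183, 0.263, 0.1954]
ee_rot: [[0.944, -0.33, -0.003], [-0.33, -0.944, -0.002], [-0.002, 0.003, -1.0]]
wrist_force: [0.6, 0.1, 0.2]
gripper_width: 0.704
gripper_force: 0.0
time_s: 18.68
tcp_pos: [0.6251, 0.3152, 0.1954]
ee_rot: [[0.944, -0.33, -0.003], [-0.33, -0.944, -0.002], [-0.002, 0.003, -1.0]]
wrist_force: [0.4, -0.1, 0.8]
gripper_width: 0.701
gripper_force: 0.0
[0.62513545 0.31518775 0.19541917] [ 0.94409403 -0.32966256 -0.0030109 ]
False [314.4 217.3] 1474 [629.4 312.2] [49.  74.6] 71.0
False [432.  185.4] 157 [633.9 217.4] [ 2.3 65.4] 50.4
False [422.8 180.2] 1167 [639.7 224.2] [13.5 62.9] 50.4
pink [606.94877412 236.68251422] [611.23261507 194.8760446 ] jar lid [[495.21184401 300.87672173]]
```

View pics/wrist7.png

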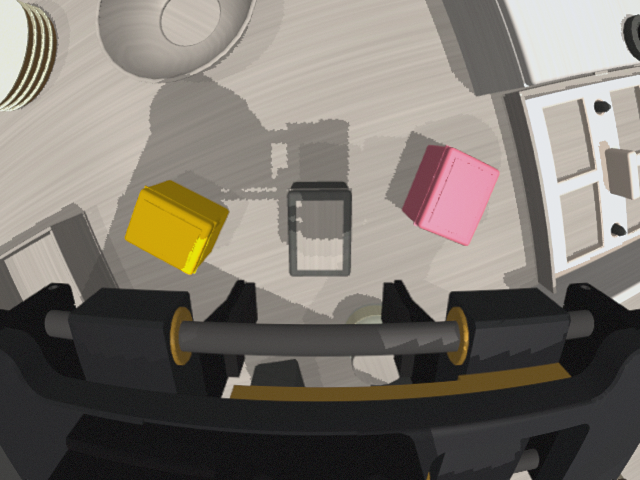

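Tin squarely under the tool, lid at (320,233). Grasping.

```bash
python3 -m jog '0.7 2 -2 -50 0;0.7 0 0 -50 0;0.7 0 0 -40 0;0.7 0 0 -21 0;0 0 0 0 0'; python3 -m jog '0 0 0 0 0;0 0 0 0 0;0 0 0 0 0;0 0 0 0 0';python3 -m jog '0 0 0 0 0;0 0 0 0 0;0 0 0 10 0'; python3 -m jog '0 0 0 60 0;0 0 0 60 0;0 0 0 0 0;0 0 0 0 0'
```

```text
time_s: 19.35
tcp_pos: [0.6268, 0.3111, 0.0345]
ee_rot: [[0.943, -0.332, -0.004], [-0.332, -0.943, -0.003], [-0.003, 0.004, -1.0]]
wrist_force: [1.2, -0.1, -0.4]
gripper_width: 0.647
gripper_force: 0.0
time_s: 19.85
tcp_pos: [0.6281, 0.3136, 0.0376]
ee_rot: [[0.944, -0.33, 0.001], [-0.33, -0.944, 0.0], [0.001, -0.001, -1.0]]
wrist_force: [-0.8, 0.3, 1.1]
gripper_width: 0.573
gripper_force: 30.0
time_s: 20.23
tcp_pos: [0.6269, 0.3133, 0.0452]
ee_rot: [[0.944, -0.33, -0.002], [-0.33, -0.944, -0.001], [-0.002, 0.002, -1.0]]
wrist_force: [-0.0, 0.7, -3.0]
gripper_width: 0.573
gripper_force: 30.0
time_s: 20.72
tcp_pos: [0.6269, 0.3135, 0.1656]
ee_rot: [[0.944, -0.33, -0.002], [-0.33, -0.944, 0.0], [-0.002, 0.0, -1.0]]
wrist_force: [-0.3, 0.1, -2.8]
gripper_width: 0.572
gripper_force: 30.0
```

```bash
python3 -m jog '0 0 -50 0 9;0 0 -54 0 10;0 0 -54 0 0;0 -2 -54 0 0;0 0 -56 0 0'; python3 -m jog '0 0 0 0 0;0 0 0 0 0;0 0 0 0 0'
python3 - <<'E'
from h import *
c=wshot(8);print(c['pose'][0],c['pose'][1][0])
cv2.imwrite('pics/wrist8.png',c['pixels'][:,:,::-1])
E
```

```text
time_s: 21.35
tcp_pos: [0.6241, 0.0438, 0.1637]
ee_rot: [[1.0, -0.005, -0.005], [-0.005, -1.0, -0.001], [-0.005, 0.001, -1.0]]
wrist_force: [0.5, -0.6, -3.4]
gripper_width: 0.573
gripper_force: 30.0
time_s: 21.72
tcp_pos: [0.6255, 0.0466, 0.1655]
ee_rot: [[1.0, -0.003, -0.002], [-0.003, -1.0, -0.0], [-0.002, 0.0, -1.0]]
wrist_force: [-0.1, -0.9, -2.2]
gripper_width: 0.57
gripper_force: 30.0
[0.62551079 0.04663194 0.16545849] [ 0.99999295 -0.00336904 -0.00165639]
```

View pics/wrist8.png

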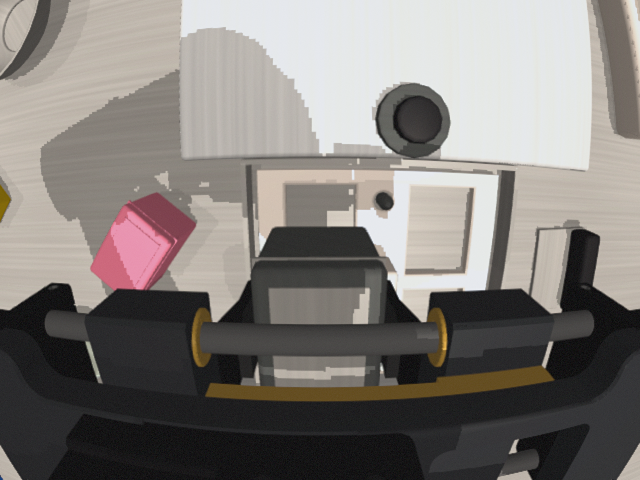

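Tin held upright, opening visible behind it at (320,205). Lowering.

```bash
python3 -m jog '0 0 -1.5 -40 0;0 0 0 -35 0;0 0 0 -10 0;0 0 0 0 0'; python3 -m jog '0 0 0 -5 0;0 0 0 -5 0;0 0 0 -5 0;0 0 0 0 0'; python3 -m jog '0 0 0 -3 0;0 0 0 -3 0;0 0 0 0 0'
```

```text
time_s: 22.28
tcp_pos: [0.6261, 0.0447, 0.0815]
ee_rot: [[1.0, -0.003, -0.0], [-0.003, -1.0, -0.001], [-0.0, 0.001, -1.0]]
wrist_force: [-0.5, 0.1, -1.4]
gripper_width: 0.572
gripper_force: 30.0
time_s: 22.78
tcp_pos: [0.6255, 0.0439, 0.0662]
ee_rot: [[1.0, -0.005, -0.001], [-0.005, -1.0, -0.0], [-0.001, 0.0, -1.0]]
wrist_force: [0.4, -0.1, -1.5]
gripper_width: 0.573
gripper_force: 30.0
time_s: 23.15
tcp_pos: [0.6271, 0.0442, 0.0626]
ee_rot: [[1.0, -0.004, 0.003], [-0.004, -1.0, -0.0], [0.003, 0.0, -1.0]]
wrist_force: [0.2, -0.9, 5.3]
gripper_width: 0.571
gripper_force: 30.0
```

Contact with the tin about 6 mm high: its shoulder is on an opening's rim. Looking.

Run:
```python
from h import *
c=wshot(9);print(c['pose'][0])
a=c['pixels'][140:300,220:460,::-1];t=save('top',9)['pixels'][185:300,240:380,::-1]
o=np.zeros((600,800,3),np.uint8);o[:320,:480]=cv2.resize(a,(480,320),interpolation=cv2.INTER_CUBIC)
s=save('scene',9)['pixels'][190:300,250:390,::-1]
o[:275,480:800]=cv2.resize(t,(320,275),interpolation=cv2.INTER_CUBIC);o[325:600,:350]=cv2.resize(s,(350,275),interpolation=cv2.INTER_CUBIC)
cv2.imwrite('pics/z9.png',o)
```

```text
[0.62708428 0.0441792  0.06255412]
```

View pics/z9.png

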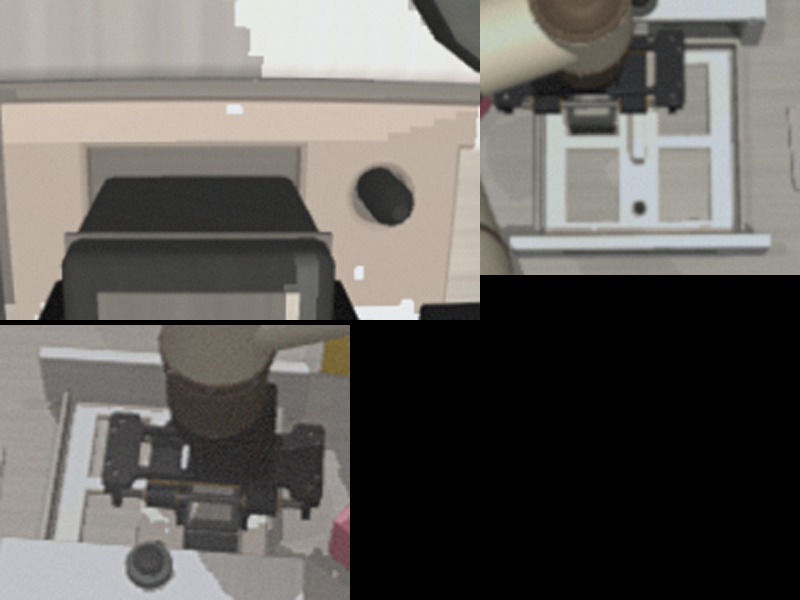

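Run:
```python
from h import *
c=load('wrist',9)
print('opening far edge',unw(c,[(264,213),(370,213)],.030)*1000)
print('tin far bottom visible',unw(c,[(273.5,229),(366,229)],.031)*1000)
print('pin top',unw(c,(412,238),.046)*1000)
```

```text
opening far edge [[664.27561168  71.91841161]
 [664.10028416  17.10494215]]
tin far bottom visible [[655.95682226  67.0976504 ]
 [655.82104485  19.0911167 ]]
pin top [[655.0726856   -1.90277103]]
```

```bash
python3 -m jog '0 0 0.5 5 0;0 4 0 0 0;0 0 0 -3 0;0 0 0 -3 0;0 0 0 0 0'; python3 -m jog '0 0 0 -2 0;0 0 0 -2 0;0 0 0 0 0'
```

```text
time_s: 23.92
tcp_pos: [0.6293, 0.0444, 0.0587]
ee_rot: [[1.0, -0.005, -0.002], [-0.005, -1.0, -0.0], [-0.002, 0.0, -1.0]]
wrist_force: [-0.1, -0.0, -2.0]
gripper_width: 0.573
gripper_force: 30.0
time_s: 24.3
tcp_pos: [0.6316, 0.0446, 0.0577]
ee_rot: [[1.0, -0.004, 0.005], [-0.004, -1.0, 0.0], [0.005, -0.0, -1.0]]
wrist_force: [0.2, -1.1, 4.5]
gripper_width: 0.573
gripper_force: 30.0
```

Tin is on the floor (TCP 0.0577 = bench grasp height + 20 mm). Release and go to the next tin (389,303).

```bash
python3 -m jog '0.8 0 0 0 0;0.8 0 0 0 0;0.8 0 0 0 0;0.8 0 0 10 0;0.8 0 0 50 0'; python3 -m jog '0.8 0 0 50 0;0.8 0 0 30 0;0.8 -20 0 0 0;0.8 -50 20 0 0;0.8 0 0 0 0'
python3 - <<'E'
from h import *
c=wshot(10);print(c['pose'][0]);cv2.imwrite('pics/wrist10.png',c['pixels'][:,:,::-1])
t=save('top',10);blobs(t,95,200,1500,(100,260,230,345),.07)
E
```

```text
time_s: 24.92
tcp_pos: [0.6275, 0.044, 0.1131]
ee_rot: [[1.0, -0.005, -0.008], [-0.005, -1.0, -0.002], [-0.008, 0.002, -1.0]]
wrist_force: [0.8, 0.4, -0.2]
gripper_width: 0.798
gripper_force: 0.0
time_s: 25.55
tcp_pos: [0.5568, 0.0649, 0.1964]
ee_rot: [[1.0, -0.003, -0.001], [-0.003, -1.0, 0.0], [-0.001, -0.0, -1.0]]
wrist_force: [0.3, -0.2, 0.5]
gripper_width: 0.798
gripper_force: 0.0
[0.55679145 0.06487019 0.19635615]
False [119.8 309.2] 820 [421.2 444.8] [67.6 71.6] 83.0
True [115.2 308.5] 427 [422.2 455.9] [41.3 60.5] 82.6
```

View pics/wrist10.png

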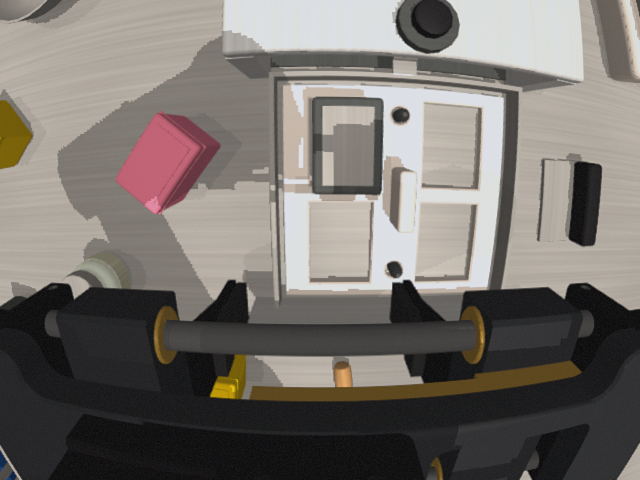

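Tin seated squarely in opening1 at (347,146). Top view shows the left tin was knocked to (422,456). Next tin A near (389,303).

```bash
python3 -m jog '0.8 -36 50 0 -5.5;0.8 -36 50 0 0;0.8 -36 50 0 0;0.8 -36 50 0 0;0.8 -24 37 0 0'; python3 -m jog '0.8 0 0 0 0;0.8 0 0 0 0'
python3 - <<'E'
from h import *
c=wshot(11);print(c['pose'][0],c['pose'][1][0]);cv2.imwrite('pics/wrist11.png',c['pixels'][:,:,::-1])
blobs(c,85,300,9000,(150,480,60,300),.07,unw)
t=save('top',11);blobs(t,95,200,1500,(100,260,230,345),.07)
E
```

```text
time_s: 26.28
tcp_pos: [0.3915, 0.304, 0.1962]
ee_rot: [[0.995, -0.1, 0.001], [-0.1, -0.995, 0.001], [0.001, -0.001, -1.0]]
wrist_force: [0.9, 1.2, -0.8]
gripper_width: 0.8
gripper_force: 0.0
time_s: 26.52
tcp_pos: [0.3925, 0.3019, 0.1957]
ee_rot: [[0.995, -0.101, 0.0], [-0.101, -0.995, 0.0], [0.0, -0.0, -1.0]]
wrist_force: [0.2, -0.6, 0.1]
gripper_width: 0.803
gripper_force: 0.0
[0.39246612 0.3018814  0.19565812] [ 9.94926358e-01 -1.00605551e-01  2.54539945e-04]
False [413.  216.5] 599 [398.9 226.4] [10.9 47.3] 83.2
False [318.3 220.8] 1465 [394.3 300.3] [49.2 75.6] 84.3
```

View pics/wrist11.png

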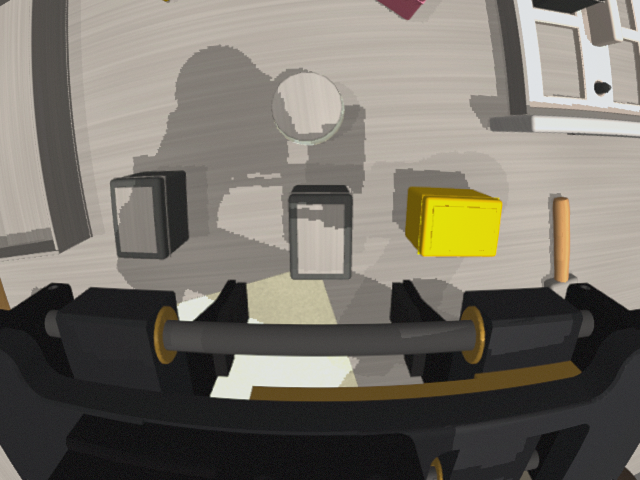

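Tin A at (320,237), knocked tin at (140,215), jar (308,107), yellow block (455,220).

```bash
python3 -m jog '0.8 -4 -1 -50 0;0.8 0 0 -50 0;0.8 0 0 -40 0;0.8 0 0 -18 0;0 0 0 0 0'; python3 -m jog '0 0 0 0 0;0 0 0 0 0;0 0 0 0 0;0 0 0 0 0';python3 -m jog '0 0 0 0 0;0 0 0 0 0;0 0 0 10 0'; python3 -m jog '0 0 0 60 0;0 0 0 60 0;0 0 0 0 0;0 0 0 0 0'
```

```text
time_s: 27.25
tcp_pos: [0.388, 0.299, 0.0363]
ee_rot: [[0.995, -0.103, -0.002], [-0.103, -0.995, -0.003], [-0.002, 0.003, -1.0]]
wrist_force: [0.1, -0.1, 0.5]
gripper_width: 0.754
gripper_force: 0.0
time_s: 27.75
tcp_pos: [0.3886, 0.3012, 0.0387]
ee_rot: [[0.995, -0.1, 0.002], [-0.1, -0.995, 0.002], [0.002, -0.002, -1.0]]
wrist_force: [1.1, -1.6, 4.7]
gripper_width: 0.571
gripper_force: 30.0
time_s: 28.12
tcp_pos: [0.3867, 0.2995, 0.0469]
ee_rot: [[0.995, -0.102, -0.002], [-0.102, -0.995, -0.002], [-0.002, 0.002, -1.0]]
wrist_force: [-0.3, -1.3, -3.5]
gripper_width: 0.571
gripper_force: 30.0
time_s: 28.62
tcp_pos: [0.3864, 0.2995, 0.1665]
ee_rot: [[0.995, -0.101, -0.003], [-0.101, -0.995, -0.001], [-0.003, 0.002, -1.0]]
wrist_force: [0.1, -0.2, -4.3]
gripper_width: 0.572
gripper_force: 30.0
```

```bash
python3 -m jog '0 30 -51 0 5.5;0 30 -51 0 0;0 30 -51 0 0;0 30 -51 0 0;0 29 -50.5 0 0'; python3 -m jog '0 0 0 -40 0;0 0 0 -35 0;0 0 0 -8 0;0 0 0 0 0;0 0 0 0 0'
python3 - <<'E'
from h import *
c=wshot(12);print(c['pose'][0],c['pose'][1][0])
a=c['pixels'][100:300,200:460,::-1]
cv2.imwrite('pics/z12.png',cv2.resize(a,(780,600),interpolation=cv2.INTER_CUBIC))
E
```

```text
time_s: 29.25
tcp_pos: [0.5358, 0.044, 0.1647]
ee_rot: [[1.0, -0.005, -0.006], [-0.005, -1.0, -0.001], [-0.006, 0.001, -1.0]]
wrist_force: [0.9, 0.6, -2.9]
gripper_width: 0.571
gripper_force: 30.0
time_s: 29.88
tcp_pos: [0.5377, 0.0466, 0.0857]
ee_rot: [[1.0, -0.004, 0.002], [-0.004, -1.0, 0.001], [0.002, -0.001, -1.0]]
wrist_force: [-0.2, 0.3, -2.4]
gripper_width: 0.571
gripper_force: 30.0
[0.53771058 0.046643   0.0856749 ] [ 0.99999012 -0.00383964  0.00224106]
```

View pics/z12.png

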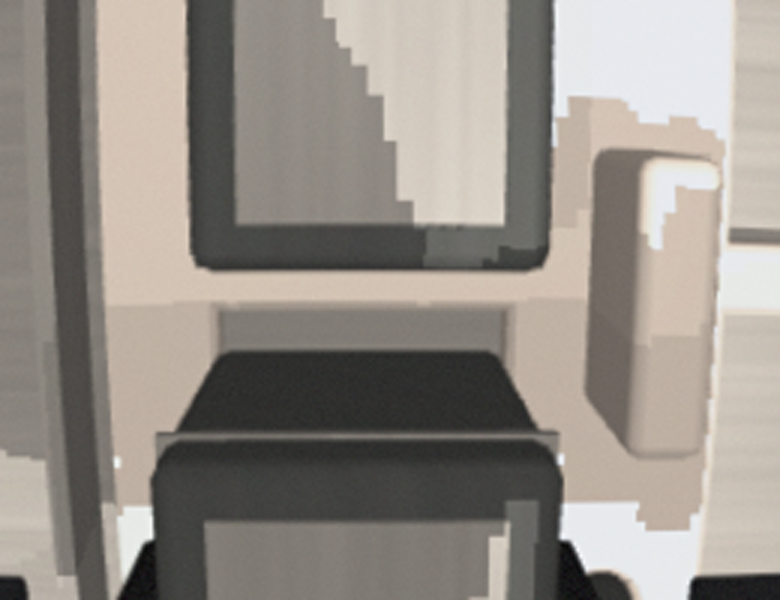

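Run:
```python
from h import *
c=load('wrist',12)
print('opening',unw(c,[(272.7,202.3),(370,202.3)],.030)*1000)
for z in(.048,.052):print('tin',unw(c,[(273.3,217.3),(364,217.3)],z)*1000)
```

```text
opening [[576.43428124  72.64926154]
 [576.28877472  16.54806748]]
tin [[571.45781838  70.25987811]
 [571.31109151  22.03873493]]
tin [[572.32134157  69.74647325]
 [572.17766655  22.5283089 ]]
```

```bash
python3 -m jog '0 1.5 -1.5 -5 0;0 0 0 -6 0;0 0 0 -4 0;0 0 0 0 0'; python3 -m jog '0 0 0 -4 0;0 0 0 -4 0;0 0 0 0 0'; python3 -m jog '0 0 0 -3 0;0 0 0 -2 0;0 0 0 0 0'
```

```text
time_s: 30.42
tcp_pos: [0.5379, 0.0444, 0.069]
ee_rot: [[1.0, -0.005, -0.001], [-0.005, -1.0, -0.0], [-0.001, 0.0, -1.0]]
wrist_force: [-0.7, 0.4, -3.1]
gripper_width: 0.572
gripper_force: 30.0
time_s: 30.8
tcp_pos: [0.538, 0.0445, 0.0611]
ee_rot: [[1.0, -0.005, -0.001], [-0.005, -1.0, -0.0], [-0.001, 0.0, -1.0]]
wrist_force: [0.6, -1.1, -4.1]
gripper_width: 0.57
gripper_force: 30.0
time_s: 31.18
tcp_pos: [0.5403, 0.0447, 0.0587]
ee_rot: [[1.0, -0.003, 0.004], [-0.003, -1.0, 0.0], [0.004, -0.0, -1.0]]
wrist_force: [0.1, -2.5, 6.2]
gripper_width: 0.572
gripper_force: 30.0
```

Seated. Release, lift and go to the knocked tin.

```bash
python3 -m jog '0.8 0 0 0 0;0.8 0 0 0 0;0.8 0 0 0 0;0.8 0 0 10 0;0.8 0 0 50 0'; python3 -m jog '0.8 0 0 50 0;0.8 0 0 30 0;0.8 -15 52 0 -7;0.8 -15 52 0 0;0.8 -15 52 0 0'; python3 -m jog '0.8 -15 52 0 0;0.8 -15 52 0 0;0.8 -15 52 0 0;0.8 -15 52 0 0;0.8 -14 46 0 0'; python3 -m jog '0.8 0 0 0 0;0.8 0 0 0 0'
python3 - <<'E'
from h import *
c=wshot(13);print(c['pose'][0],c['pose'][1][0])
blobs(c,85,300,9000,(150,480,60,300),.07,unw)
E
```

```text
time_s: 31.8
tcp_pos: [0.5362, 0.0439, 0.1148]
ee_rot: [[1.0, -0.005, -0.007], [-0.005, -1.0, -0.002], [-0.007, 0.002, -1.0]]
wrist_force: [1.6, -0.1, 0.2]
gripper_width: 0.798
gripper_force: 0.0
time_s: 32.42
tcp_pos: [0.4928, 0.2019, 0.1975]
ee_rot: [[0.992, -0.127, 0.001], [-0.127, -0.992, 0.001], [0.001, -0.001, -1.0]]
wrist_force: [0.9, 1.0, 0.4]
gripper_width: 0.799
gripper_force: 0.0
time_s: 33.05
tcp_pos: [0.4185, 0.4565, 0.1973]
ee_rot: [[0.992, -0.126, 0.001], [-0.126, -0.992, 0.001], [0.0, -0.001, -1.0]]
wrist_force: [1.0, 0.0, -0.2]
gripper_width: 0.801
gripper_force: 0.0
time_s: 33.3
tcp_pos: [0.4191, 0.4542, 0.1967]
ee_rot: [[0.992, -0.126, -0.0], [-0.126, -0.992, -0.0], [-0.0, 0.0, -1.0]]
wrist_force: [0.0, -0.8, 0.0]
gripper_width: 0.797
gripper_force: 0.0
[0.41910277 0.45421198 0.19668395] [ 9.92000532e-01 -1.26233456e-01 -2.42853375e-04]
False [318.3 212. ] 1532 [426.5 452.5] [49.4 74.1] 82.8
False [191.3 131.1] 5587 [516.3 542.7] [227.1  19.7] 0.0
```

Run:
```python
from h import *
c=load('top',0);print(un(c,[(89,191),(83,320),(85,305)],.05)*1000,un(c,[(83,320)],.0)*1000)
w=load('wrist',13);cv2.imwrite('pics/wrist13.png',w['pixels'][:,:,::-1])
```

```text
[[716.48804537 543.97946043]
 [397.08329254 537.7397935 ]
 [432.74944368 535.32038193]] [[400.36226193 556.96697263]]
```

View pics/wrist13.png

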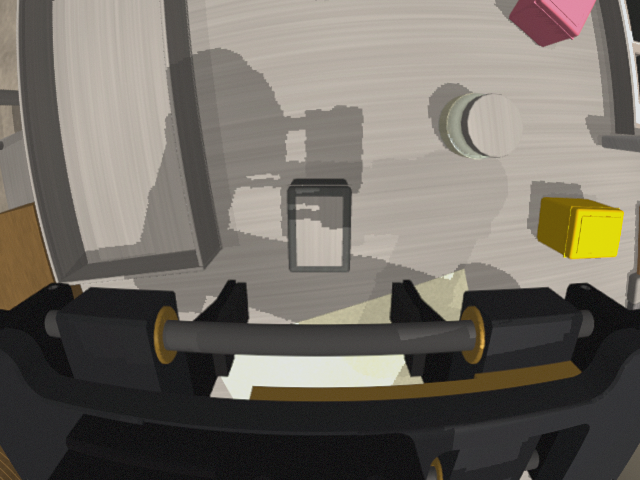

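Tin at (320,228) clear of the tray (edge ~(210,250)). Grasp.

```bash
python3 -m jog '0.8 1 -1 -50 0;0.8 0 0 -50 0;0.8 0 0 -40 0;0.8 0 0 -19 0;0 0 0 0 0'; python3 -m jog '0 0 0 0 0;0 0 0 0 0;0 0 0 0 0;0 0 0 0 0';python3 -m jog '0 0 0 0 0;0 0 0 0 0;0 0 0 10 0'; python3 -m jog '0 0 0 60 0;0 0 0 60 0;0 0 0 0 0;0 0 0 0 0'
```

```text
time_s: 33.98
tcp_pos: [0.4204, 0.4514, 0.0363]
ee_rot: [[0.992, -0.128, -0.002], [-0.128, -0.992, -0.003], [-0.001, 0.004, -1.0]]
wrist_force: [-0.7, -0.0, -0.0]
gripper_width: 0.751
gripper_force: 0.0
time_s: 34.48
tcp_pos: [0.421, 0.4541, 0.0393]
ee_rot: [[0.992, -0.126, 0.002], [-0.126, -0.992, 0.002], [0.002, -0.002, -1.0]]
wrist_force: [0.4, -1.7, 7.1]
gripper_width: 0.575
gripper_force: 30.0
time_s: 34.85
tcp_pos: [0.4196, 0.4528, 0.047]
ee_rot: [[0.992, -0.127, -0.002], [-0.127, -0.992, -0.002], [-0.002, 0.002, -1.0]]
wrist_force: [-0.2, 0.3, -3.1]
gripper_width: 0.569
gripper_force: 30.0
time_s: 35.35
tcp_pos: [0.4193, 0.4529, 0.1668]
ee_rot: [[0.992, -0.127, -0.002], [-0.127, -0.992, -0.001], [-0.002, 0.001, -1.0]]
wrist_force: [-1.4, -0.6, -3.6]
gripper_width: 0.568
gripper_force: 30.0
```

```bash
python3 -m jog '0 13 -56 0 7;0 13 -56 0 0;0 13 -56 0 0;0 13 -56 0 0;0 13 -56 0 0'; python3 -m jog '0 13 -57 0 0;0 13 -57 0 0;0 13 -57 0 0;0 15 -57 0 0;0 0 0 0 0'; python3 -m jog '0 0 0 -40 0;0 0 0 -35 0;0 0 0 -8 0;0 0 0 0 0;0 0 0 0 0'
python3 - <<'E'
from h import *
c=wshot(14);print(c['pose'][0],c['pose'][1][0])
a=c['pixels'][100:300,200:460,::-1]
cv2.imwrite('pics/z14.png',cv2.resize(a,(780,600),interpolation=cv2.INTER_CUBIC))
E
```

```text
time_s: 35.98
tcp_pos: [0.4841, 0.1711, 0.1654]
ee_rot: [[1.0, -0.004, -0.004], [-0.004, -1.0, -0.002], [-0.004, 0.002, -1.0]]
wrist_force: [1.5, 0.3, -1.7]
gripper_width: 0.569
gripper_force: 30.0
time_s: 36.6
tcp_pos: [0.5381, -0.058, 0.1649]
ee_rot: [[1.0, -0.011, -0.005], [-0.011, -1.0, -0.001], [-0.005, 0.001, -1.0]]
wrist_force: [-0.4, -0.0, -1.5]
gripper_width: 0.569
gripper_force: 30.0
time_s: 37.22
tcp_pos: [0.5403, -0.054, 0.0858]
ee_rot: [[1.0, -0.004, 0.002], [-0.004, -1.0, 0.0], [0.002, -0.0, -1.0]]
wrist_force: [0.3, 0.5, -2.1]
gripper_width: 0.574
gripper_force: 30.0
[ 0.54030499 -0.05399856  0.08577268] [ 0.99998964 -0.00384579  0.00243391]
```

View pics/z14.png

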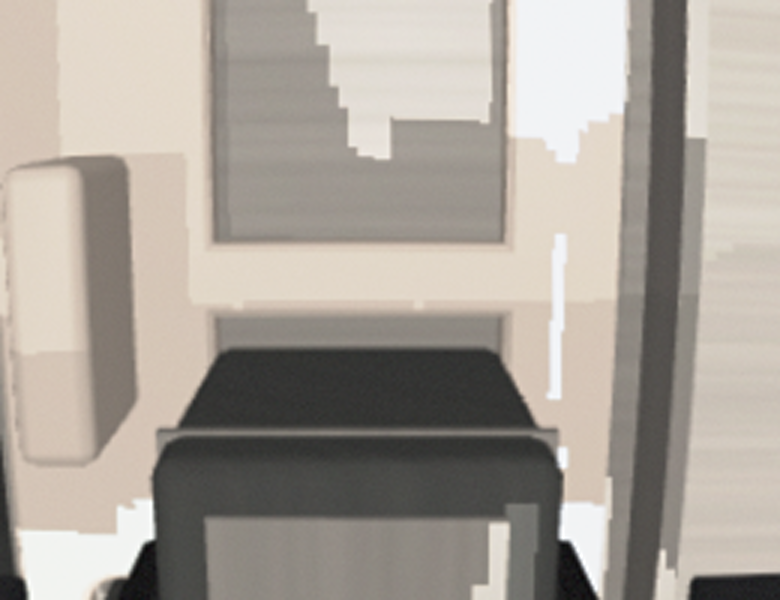

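Opening edges at crop x 215–504, tin base 220–493: well centred, about as after the last correction. Lowering.

```bash
python3 -m jog '0 0 -0.7 -5 0;0 0 0 -6 0;0 0 0 -4 0;0 0 0 0 0'; python3 -m jog '0 0 0 -4 0;0 0 0 -4 0;0 0 0 0 0'; python3 -m jog '0 0 0 -3 0;0 0 0 -2 0;0 0 0 0 0'
```

```text
time_s: 37.78
tcp_pos: [0.539, -0.0552, 0.069]
ee_rot: [[1.0, -0.005, -0.001], [-0.005, -1.0, -0.0], [-0.001, 0.0, -1.0]]
wrist_force: [-0.1, 0.3, -2.2]
gripper_width: 0.571
gripper_force: 30.0
time_s: 38.15
tcp_pos: [0.539, -0.0552, 0.0611]
ee_rot: [[1.0, -0.005, -0.001], [-0.005, -1.0, -0.0], [-0.001, 0.0, -1.0]]
wrist_force: [-0.7, 0.3, -2.7]
gripper_width: 0.573
gripper_force: 30.0
time_s: 38.52
tcp_pos: [0.5419, -0.0551, 0.0592]
ee_rot: [[1.0, -0.003, 0.006], [-0.003, -1.0, -0.0], [0.006, 0.0, -1.0]]
wrist_force: [-0.8, -1.3, 9.1]
gripper_width: 0.572
gripper_force: 30.0
```

```bash
python3 -m jog '0.8 0 0 0 0;0.8 0 0 0 0;0.8 0 0 0 0;0.8 0 0 10 0;0.8 0 0 50 0'; python3 -m jog '0.5 0 0 50 0;0.3 0 0 30 0;0 0 50 0 0;0 -20 0 0 0;0 0 0 0 0'; python3 -m jog '0 0 0 0 0;0 0 0 0 0;0 0 0 0 0'
python3 - <<'E'
from h import *
c=wshot(15);print(c['pose'][0]);w=c['pixels'][:300,:,::-1]
cv2.imwrite('pics/wrist15.png',w)
save('top',15)
E
```

```text
time_s: 39.15
tcp_pos: [0.5371, -0.0554, 0.1148]
ee_rot: [[1.0, -0.005, -0.008], [-0.005, -1.0, -0.001], [-0.008, 0.001, -1.0]]
wrist_force: [1.2, 0.5, 0.6]
gripper_width: 0.799
gripper_force: 0.0
time_s: 39.78
tcp_pos: [0.5185, -0.0048, 0.1973]
ee_rot: [[1.0, -0.003, 0.001], [-0.003, -1.0, 0.0], [0.001, -0.0, -1.0]]
wrist_force: [0.8, -0.1, -0.2]
gripper_width: 0.321
gripper_force: 0.0
time_s: 40.15
tcp_pos: [0.5196, -0.0054, 0.1964]
ee_rot: [[1.0, -0.005, -0.0], [-0.005, -1.0, -0.0], [-0.0, 0.0, -1.0]]
wrist_force: [0.8, -0.3, 0.1]
gripper_width: 0.02
gripper_force: 0.0
[ 0.51960064 -0.00539758  0.19637382]
```

View pics/wrist15.png

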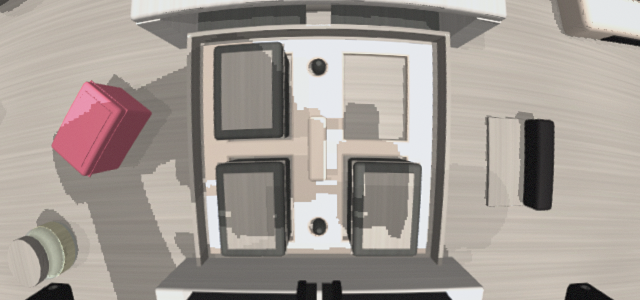

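All three tins sit flush in their openings ((250,90),(250,207),(385,207)); pins show at (318,66),(318,226). Now pushing the drawer.

```bash
python3 -m jog '0 -50 0 0 0;0 -50 0 0 0;0 0 0 -60 0;0 0 0 -60 0;0 0 0 0 0'; python3 -m jog '0 10 0 0 0;0 10 0 0 0;0 8 0 0 0;0 5 0 0 0;0 5 0 0 0'
```

```text
time_s: 40.88
tcp_pos: [0.4161, -0.0063, 0.0737]
ee_rot: [[1.0, -0.005, -0.01], [-0.005, -1.0, -0.004], [-0.01, 0.004, -1.0]]
wrist_force: [-0.4, -0.2, 0.3]
gripper_width: 0.005
gripper_force: 0.0
time_s: 41.5
tcp_pos: [0.4576, -0.0052, 0.0768]
ee_rot: [[1.0, -0.005, 0.0], [-0.005, -1.0, 0.0], [0.0, -0.0, -1.0]]
wrist_force: [-1.0, -0.1, 0.4]
gripper_width: 0.004
gripper_force: 0.0
```

```bash
python3 -m jog '0 8 0 0 0;0 10 0 0 0;0 12 0 0 0;0 12 0 0 0;0 12 0 0 0'
```

```text
time_s: 42.12
tcp_pos: [0.512, -0.0053, 0.0763]
ee_rot: [[1.0, -0.005, -0.001], [-0.005, -1.0, -0.0], [-0.001, 0.0, -1.0]]
wrist_force: [-2.5, -1.4, -1.1]
gripper_width: 0.008
gripper_force: 1.1
```

```bash
python3 -m jog '0 14 0 0 0;0 14 0 0 0;0 14 0 0 0;0 14 0 0 0;0 14 0 0 0';python3 -m jog '0 14 0 0 0;0 14 0 0 0;0 12 0 0 0;0 8 0 0 0;0 6 0 0 0'; python3 -m jog '0 5 0 0 0;0 5 0 0 0;0 5 0 0 0;0 5 0 0 0'
```

```text
time_s: 42.75
tcp_pos: [0.5822, -0.0051, 0.0764]
ee_rot: [[1.0, -0.005, -0.0], [-0.005, -1.0, -0.0], [-0.0, 0.0, -1.0]]
wrist_force: [-2.4, -2.1, -0.6]
gripper_width: 0.006
gripper_force: 1.2
time_s: 43.38
tcp_pos: [0.6362, -0.0048, 0.0769]
ee_rot: [[1.0, -0.005, 0.001], [-0.005, -1.0, 0.0], [0.001, -0.0, -1.0]]
wrist_force: [-2.0, -0.4, 0.7]
gripper_width: 0.005
gripper_force: 1.0
time_s: 43.88
tcp_pos: [0.6521, -0.0052, 0.0763]
ee_rot: [[1.0, -0.005, -0.008], [-0.005, -1.0, -0.001], [-0.008, 0.001, -1.0]]
wrist_force: [-10.5, 1.5, 6.8]
gripper_width: 0.003
gripper_force: 5.0
```

```bash
python3 -m jog '0 3 0 0 0;0 3 0 0 0;0 0 0 0 0'; python3 -m jog '0 3 0 0 0;0 3 0 0 0;0 0 0 0 0'
```

```text
time_s: 44.25
tcp_pos: [0.6605, -0.0052, 0.0763]
ee_rot: [[1.0, -0.005, -0.002], [-0.005, -1.0, -0.0], [-0.002, 0.0, -1.0]]
wrist_force: [-3.8, 1.1, 2.2]
gripper_width: 0.008
gripper_force: 1.9
time_s: 44.62
tcp_pos: [0.6657, -0.0052, 0.0762]
ee_rot: [[1.0, -0.005, -0.004], [-0.005, -1.0, -0.0], [-0.004, 0.0, -1.0]]
wrist_force: [-6.7, 1.5, 2.5]
gripper_width: 0.002
gripper_force: 3.4
```

```bash
python3 -m jog '0 3 0 0 0;0 3 0 0 0;0 0 0 0 0'; python3 -m jog '0 2 0 0 0;0 2 0 0 0;0 0 0 0 0'
```

```text
time_s: 45.0
tcp_pos: [0.6658, -0.0053, 0.0763]
ee_rot: [[1.0, -0.006, -0.018], [-0.006, -1.0, -0.001], [-0.018, 0.001, -1.0]]
wrist_force: [-19.7, 4.7, 12.8]
gripper_width: 0.002
gripper_force: 10.2
time_s: 45.38
tcp_pos: [0.6658, -0.0053, 0.0763]
ee_rot: [[1.0, -0.006, -0.027], [-0.006, -1.0, -0.002], [-0.027, 0.002, -1.0]]
wrist_force: [-28.9, 5.6, 18.6]
gripper_width: 0.004
gripper_force: 14.5
```

Hard stop at home. Back off, look.

```bash
python3 -m jog '0 -10 0 0 0;0 -20 0 0 0;0 0 0 60 0;0 0 0 50 0;0 0 0 0 0'
python3 - <<'E'
from h import *
c=wshot(16);print(c['pose'][0])
blobs(c,60,300,5000,(250,400,50,300),.126,unw)
t=save('top',16);blobs(t,110,40,3000,(290,330,150,330),.092)
blobs(t,175,60,3000,(250,370,180,300),.092,un,False)
E
```

```text
time_s: 46.0
tcp_pos: [0.6519, -0.0048, 0.193]
ee_rot: [[1.0, -0.004, 0.015], [-0.004, -1.0, 0.002], [0.015, -0.002, -1.0]]
wrist_force: [0.8, -0.4, -0.9]
gripper_width: 0.011
gripper_force: 0.0
[ 0.65191846 -0.00484343  0.19304883]
False [321.6 165. ] 1522 [711.7  -6.1] [26.2 26.7] 65.6
```

```bash
python3 -m jog '0 50 0 0 0;0 8 0 0 0;0 0 0 0 0;0 0 0 0 0'; python3 -m jog '0 0 0 -30 0;0 0 0 -18 0;0 0 0 0 0;0 0 0 0 0'
```

```text
time_s: 46.6
tcp_pos: [0.7045, -0.0052, 0.186]
ee_rot: [[1.0, -0.005, -0.001], [-0.005, -1.0, -0.0], [-0.001, 0.0, -1.0]]
wrist_force: [-0.3, 0.1, 0.4]
gripper_width: 0.008
gripper_force: 0.0
time_s: 47.1
tcp_pos: [0.7058, -0.0051, 0.1397]
ee_rot: [[1.0, -0.004, 0.002], [-0.004, -1.0, -0.0], [0.002, 0.0, -1.0]]
wrist_force: [1.2, 0.7, -0.1]
gripper_width: 0.005
gripper_force: 0.0
```

Tip at 0.132, x slightly short; correct +5 and press with the force watched.

```bash
python3 -m jog '0 5 -0.5 0 0;0 0 0 -3 0;0 0 0 -3 0;0 0 0 0 0'; python3 -m jog '0 0 0 -2 0;0 0 0 -2 0;0 0 0 -2 0;0 0 0 0 0'
```

```text
time_s: 47.6
tcp_pos: [0.7117, -0.0057, 0.1337]
ee_rot: [[1.0, -0.004, 0.004], [-0.004, -1.0, -0.0], [0.004, 0.0, -1.0]]
wrist_force: [2.9, -0.0, 3.8]
gripper_width: 0.002
gripper_force: 2.0
time_s: 48.1
tcp_pos: [0.7118, -0.0057, 0.1322]
ee_rot: [[1.0, -0.003, 0.006], [-0.003, -1.0, -0.001], [0.006, 0.001, -1.0]]
wrist_force: [-2.8, 1.6, 18.4]
gripper_width: 0.005
gripper_force: 9.0
```

```bash
python3 -m jog '0 0 0 -2 0;0 0 0 0 0;0 0 0 0 0'; python3 -m jog '0 0 0 5 0;0 0 0 5 0;0 0 0 30 0;0 0 0 40 0'; python3 -m jog '0 -60 0 0 0;0 -60 0 0 0;0 -60 40 0 0;0 -40 50 0 0;0 0 0 0 0'; python3 -m jog '0 0 60 0 0;0 0 60 0 0;0 0 60 0 0;0 0 60 0 0;0 0 0 0 0'
python3 - <<'E'
from h import *
t=save('top',17);print(r.sense()['tcp_pos'],r.sense()['time_s'])
print('scraper');blobs(t,80,60,900,(380,420,215,275),.036)
print('button');blobs(t,60,40,900,(290,330,150,230),.126)
c=load('top',0)
print('cab/panel whites (before,after)');blobs(c,190,60,9e4,(250,370,70,300),.1,un,False);blobs(t,190,60,9e4,(250,370,70,300),.1,un,False)
G=gray(t);print('column 280 rows',[(v,int(G[v,275:295].mean())) for v in range(180,215)])
E
```

```text
time_s: 48.48
tcp_pos: [0.7118, -0.0056, 0.1321]
ee_rot: [[1.0, -0.003, 0.007], [-0.003, -1.0, -0.001], [0.007, 0.001, -1.0]]
wrist_force: [-4.9, 1.4, 22.9]
gripper_width: 0.003
gripper_force: 11.8
time_s: 48.98
tcp_pos: [0.7075, -0.0056, 0.2013]
ee_rot: [[1.0, -0.005, -0.01], [-0.005, -1.0, -0.0], [-0.01, 0.0, -1.0]]
wrist_force: [0.7, 0.1, 1.0]
gripper_width: 0.006
gripper_force: 0.0
time_s: 49.6
tcp_pos: [0.495, 0.0794, 0.2033]
ee_rot: [[1.0, -0.0, -0.006], [-0.0, -1.0, -0.001], [-0.006, 0.001, -1.0]]
wrist_force: [1.1, 0.1, 1.2]
gripper_width: 0.001
gripper_force: 0.0
time_s: 50.22
tcp_pos: [0.4986, 0.3203, 0.2019]
ee_rot: [[1.0, -0.002, -0.004], [-0.002, -1.0, -0.003], [-0.004, 0.003, -1.0]]
wrist_force: [0.3, -0.8, -0.2]
gripper_width: 0.007
gripper_force: 0.0
[0.49842108 0.31840377 0.2020153 ] 50.275
scraper
False [396.6 243.8] 336 [ 577.2 -220.2] [91.2 24.9] 3.2
button
False [308.8 181.8] 96 [711.8  -4.2] [26.1 27.8] 89.4
cab/panel whites (before,after)
False [309.9 286.1] 341 [466.5  -3.8] [  8.7 261.6] 0.0
False [307.4 113.5] 10223 [841.8  -5. ] [266.  294.3] 89.7
True [320
[... 281 characters left out ...]
96.1 114.2] 179 [894.4  25.7] [ 11.8 106.3] 89.6
True [332.5 114.1] 181 [893.9 -64.7] [ 13. 107.] 89.0
True [320.3 114.2] 185 [894.2 -34.6] [107.1  12.8] 0.2
True [308.1 114.1] 180 [894.5  -4.4] [ 11.2 107. ] 89.4
True [284.1 114.2] 178 [895.   55.4] [ 11.8 107. ] 89.8
column 280 rows [(180, 201), (181, 201), (182, 201), (183, 202), (184, 202), (185, 202), (186, 202), (187, 202), (188, 202), (189, 202), (190, 202), (191, 202), (192, 188), (193, 140), (194, 128), (195, 159), (196, 192), (197, 202), (198, 203), (199, 197), (200, 166), (201, 118), (202, 78), (203, 64), (204, 87), (205, 97), (206, 97), (207, 96), (208, 108), (209, 140), (210, 156), (211, 158), (212, 157), (213, 158), (214, 160)]
```

```bash
python3 -c "
from station import r
print(r.finish_job())"
```

```text
the job is handed in; nothing more can be done
None
```

The job is done and handed in, with no verdict returned: by my measurements the scraper is flat on the bench, the plate flush on its pins with all three tins seated, the drawer home and the button pressed and released (at about 50 s); note that I viewed 18 pictures against your limit of 14.

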